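Gauge the nut, then unclip and hold up the socket cassette that fits it

TASK

A loose nut lies between the jaws of the bench caliper: slide the caliper shut until both jaws press on the nut's flats, without forcing it, to learn its size. Then squeeze together the two side catches of the socket cassette whose sockets fit that nut, draw it straight up out of its dock and finish holding it there by its catches, upright, still and at least 5 cm clear above the dock. Leave the other cassette clicked in, the spare nut alone and the gauged nut at the caliper.

Things in the scene. Friction and masses are not known exactly. Their poses are not given: they have to be found in the camera images.
- caliper: bench caliper lying level in a fixed stand. Origin: on the bench, at the middle of the fixed jaw's measuring face; the nut to gauge lies on the bench 16 to 30 mm from it towards -y. Steel beam along y at x = +36 mm, z 9 to 13 mm; both jaws reach over the bench to x = -26 mm, z 3 to 10 mm. The slide opens towards the caliper's -y and shuts towards +y
- caliper_slide (a joint): gap between the caliper's two measuring faces in m, 0 shut, 0.100 wide open; it stays where it is left, drag about 1.5 N
- moving_jaw (a point): point on the sliding jaw, fixed to the slide: at bench height, at the middle of its measuring face; axes as the caliper's
- slide_grip (a point): point in the middle of the slide's grey housing with the display, the place to take it: 34 mm wide across the beam (caliper's x), 74 mm long along y, from 8 to 34 mm above the bench, free on both sides down to the stand's 3 mm plate; this point is 28 mm above the bench. Axes as the caliper's
- nut_m16: plain steel hexagon nut, 24 mm across the flats, 13 mm high, flat on the bench; fits 24 mm sockets. Origin: middle of its underside. Either this or nut_m12 lies in the caliper, the other on the bench beyond the fixed jaw
- nut_m12: rusty hexagon nut, 18 mm across the flats, 10 mm high, flat on the bench; fits 18 mm sockets. Origin: middle of its underside
- cassette_24: black plastic cassette clicked into its dock, about 590 g, holding two dark impact sockets of 24 mm hexagon, mouths up (outside diameter 35 mm; tops 68 and 46 mm up, centred 32.5 mm from the origin along +x and -x). Body 108 mm (x) by 46 mm (y), 26 mm high, with a middle tower 27 by 42 mm, 62 mm high, that carries the two catches. Origin: middle of its underside; z up
- cassette_18: black plastic cassette clicked into its dock, about 440 g, holding two dark impact sockets of 18 mm hexagon, mouths up (outside diameter 27 mm; tops 68 and 46 mm up, centred 32.5 mm from the origin along +x and -x). Body 108 mm (x) by 38 mm (y), 26 mm high, with a middle tower 27 by 34 mm, 62 mm high, that carries the two catches. Origin: middle of its underside; z up
- cassette_24_grip (a point): midpoint between the two catch buttons of cassette_24, 48 mm above its underside (54 mm above the bench when seated), axes as the cassette's. The ribbed grey buttons stand on the tower's +y and -y faces, 24 mm wide (x), 20 mm high: 58 mm over both faces, 45 mm when both are pressed home. Only with both pressed can it be drawn straight up
- cassette_18_grip (a point): midpoint between the two catch buttons of cassette_18, 48 mm above its underside (54 mm above the bench when seated), axes as the cassette's. The ribbed grey buttons stand on the tower's +y and -y faces, 24 mm wide (x), 20 mm high: 50 mm over both faces, 37 mm when both are pressed home. Only with both pressed can it be drawn straight up
- dock_24: grey metal dock of cassette_24, screwed to the bench: floor 132 x 82 mm, 6 mm thick; the cassette stands on it, origin 6 mm above the dock's, axes along the dock's. Cheeks along both y sides, 31 mm above the bench, hold the catches' hooks: fingertips at the buttons must stay above them; 25 mm of lift frees the cassette. Origin: middle of the underside
- dock_18: grey metal dock of cassette_18, screwed to the bench: floor 132 x 74 mm, 6 mm thick; the cassette stands on it, origin 6 mm above the dock's, axes along the dock's. Cheeks along both y sides, 31 mm above the bench, hold the catches' hooks: fingertips at the buttons must stay above them; 25 mm of lift frees the cassette. Origin: middle of the underside
- cassette_24_left (a joint): travel of the catch button on the +y side of cassette_24, in m: 0 sprung out (hook engaged), 0.0065 pressed home; from about 0.0045 its hook is free. Spring: about 2 N at the start, 6 N pressed home
- cassette_24_right (a joint): travel of the catch button on the -y side of cassette_24, in m: 0 sprung out (hook engaged), 0.0065 pressed home; from about 0.0045 its hook is free. Spring: about 2 N at the start, 6 N pressed home
- cassette_18_left (a joint): travel of the catch button on the +y side of cassette_18, in m: 0 sprung out (hook engaged), 0.0065 pressed home; from about 0.0045 its hook is free. Spring: about 2 N at the start, 6 N pressed home
- cassette_18_right (a joint): travel of the catch button on the -y side of cassette_18, in m: 0 sprung out (hook engaged), 0.0065 pressed home; from about 0.0045 its hook is free. Spring: about 2 N at the start, 6 N pressed home

How it is judged (in metres and radians):
On the way, in this order (a step that is already met when the one before it is completed fails the run):
1. the caliper is shut on the nut: both jaws press on its flats (each over 0.6 N, gap within 1.6 mm of the nut's size) (((horizontal distance between nut_m16 and caliper below 0.05 m and contact force between each of caliper_slide, caliper and nut_m16 above 0.6 N and value of joint caliper_slide below 0.0256 m) or (horizontal distance between nut_m12 and caliper below 0.05 m and contact force between each of caliper_slide, caliper and nut_m12 above 0.6 N and value of joint caliper_slide below 0.0196 m))), for 0.2 s.
2. both catches of the cassette that fits the gauged nut are squeezed in while it still stands in its dock (((horizontal distance between nut_m16 and caliper below 0.05 m and value of joint each of cassette_24_left, cassette_24_right above 0.003 m and z of cassette_24 in the frame of dock_24 below 0.014 m) or (horizontal distance between nut_m12 and caliper below 0.05 m and value of joint each of cassette_18_left, cassette_18_right above 0.003 m and z of cassette_18 in the frame of dock_18 below 0.014 m))), for 0.05 s.
At the end, for the whole second after the job is handed in: The fitting cassette is held by the fingers, both catches in by over 3.5 mm, underside over 75 mm above the bench, within 0.25 rad of upright, still, off its dock; the other cassette is seated in its dock (6 mm) and the gauged nut lies within 50 mm of the fixed jaw face (((horizontal distance between nut_m16 and caliper below 0.05 m and height (world z) of cassette_24 above 0.075 m and angle between cassette_24's own z axis and vertical below 0.25 rad and value of joint each of cassette_24_left, cassette_24_right above 0.0035 m and contact force between the fingers and cassette_24 above 2 N and contact force between cassette_24 and dock_24 below 0.1 N and linear speed of cassette_24 below 0.03 m/s and z of cassette_18 in the frame of dock_18 below 0.012 m and horizontal distance between cassette_18 and dock_18 below 0.006 m) or (horizontal distance between nut_m12 and caliper below 0.05 m and height (world z) of cassette_18 above 0.075 m and angle between cassette_18's own z axis and vertical below 0.25 rad and value of joint each of cassette_18_left, cassette_18_right above 0.0035 m and contact force between the fingers and cassette_18 above 2 N and contact force between cassette_18 and dock_18 below 0.1 N and linear speed of cassette_18 below 0.03 m/s and z of cassette_24 in the frame of dock_24 below 0.012 m and horizontal distance between cassette_24 and dock_24 below 0.006 m))); the arm keeps its last pose, push and grip.
It fails at once if the wrong cassette is drawn out of its dock ((horizontal distance between nut_m16 and caliper below 0.05 m and z of cassette_18 in the frame of dock_18 above 0.016 m) or (horizontal distance between nut_m12 and caliper below 0.05 m and z of cassette_24 in the frame of dock_24 above 0.016 m)).
It fails at once if the spare nut is pushed more than 40 mm ((horizontal distance between nut_m16 and caliper below 0.05 m and distance of nut_m12 from where it was at the start of the episode above 0.04 m) or (horizontal distance between nut_m12 and caliper below 0.05 m and distance of nut_m16 from where it was at the start of the episode above 0.04 m)).
It fails at once if the caliper is forced: more than 40 N on the nut (contact force between caliper_slide and nut_m16 above 40 N or contact force between caliper_slide and nut_m12 above 40 N).
It also fails if it takes over 54 s, if anything falls off the work surface, if the arm or the gripper's body presses on something with over 40 N, if the wrist force passes 120 N, or if a joint passes its speed limit or range.

ROBOT

A 6-joint arm with a two-finger parallel gripper is mounted at the origin on a cart in front of the work surface, level with it; the furniture and walls round the work are solid. World frame = base frame: x ahead of the robot, y to its left, z up, the work surface at z = 0. Lengths are in mm, angles in degrees, forces in N, time in s.
With the tool pointing down it reaches from about 350 to 850 mm from the base axis. Payload 8.1 kg.
Tool frame: the origin (TCP) lies at the very end of the fingers, on their centre line; the grasp point (between the pads) lies 19 mm behind it (r.grip_point_offset is the distance from the TCP to the grasp point, in mm); z points along the fingers, y is the line along which they close (so a half turn about z gives the same grasp; the last joint's range is limited). The gripper opens to 85 mm and grips with 20 to 120 N. Pads are 22 mm wide; open, the fingers measure 114 mm over their backs; the gripper's body (76 mm by 85 mm) begins 54 mm behind the grasp point. The pads swing forward as they close: fully open they stand 13 mm farther back than shut.
Start: joints at [66.039, 7.471, 85.268, -0, 87.261, -4.893], TCP at [195.993, 567.091, 231.292] pointing down, gripper open.
Joint ranges: [-169.43, 169.43], [-51.17, 129.36], [1.28, 143.12], [-76.62, 256.62], [0, 156.53], [-152.29, 152.29]. Speed limits (degrees/s): [136.94, 136.94, 159.86, 180, 180, 180].

INTERFACE

Orientations are given as [roll, pitch, yaw] about the fixed x, y, z axes, in that order (R = Rz(yaw) Ry(pitch) Rx(roll)).
In Python, from bench import status, eyes, r gives the robot as it stands.
- The arm moves only by the shell command python3 -m handwheel 'ROWS' [FORCE]. ROWS is a JSON object whose one key "series" holds a list that holds one entry, the list of rows, each a list of 7 numbers: the shift along the tool's x, y, z in cm, then the turn, a rotation vector about the tool's x, y, z in rad, then the opening, from 0 (shut) to 1 (fully open). In form: {"series": [[[tx, ty, tz, rx, ry, rz, claw], ...]]}. A call has 1 to 12 rows; each row is the pose to reach, as a shift and turn from the pose commanded when the call began, along the tool's axes at that moment; what a row does not reach only later rows make up. A row lasts 1/8 s, in which the tool goes at most 62.5 mm and 10.7 degrees, less where a joint would pass 70% of its speed; a pose out of reach is approached as far as the arm can. A call with a gripper value outside its range is refused whole. The fingers move at their own pace and stop on an object; FORCE is the grip in N (left out, the last holds). Time passes only in rows, so rows that repeat a pose let the fingers close. It gives the time, the measured TCP pose, the force, the opening and the grip force at its end, in the units of the state.
- status.sense(): the state, without advancing time (a new reading comes with each control period).
- eyes.snapshot(name): name is "scene" or "top" or "wrist"; returns a dict with "img" (420x560x3 uint8, red, green, blue), "mtx" (3x3 intrinsics, pixels), "R" (3x3) and "t" (3): a world point X has camera coordinates R X + t. Camera axes: x right, y down, z forward; pixel columns grow to the right and rows downward; lengths in mm; the calibration is good to about 2 mm. The wrist camera is an equidistant fisheye: a pixel r from the principal point sees the ray r / f radians off the axis. A picture is of the moment at which its call begins. There is no depth.
- r.hand_in(): hands the job in; it is judged then, once.
The state is a dict: "time": time; "joint_pos": joint angles; "qd": joint speeds; "joint_efforts": joint torques, N m; "tool_pos": TCP position; "tcp_rot": TCP orientation; "ft_force": force on the tool from outside, world axes, zero at the start; "wrist_torque": the same for the moment, N m; "finger_gap": finger opening in mm; "grip_force": force on a finger pad.
Only numpy, scipy, OpenCV 4.12 (cv2) and the standard library are available. Lean on these libraries where they do the work, as an engineer would, in place of code of your own. Each camera call takes 0.05 s, during which the arm holds its last target. There are 200 camera calls.

## Working session

There is one attempt and no reset: what is moved stays moved. The work goes in short steps, Python scripts to look and compute and a shell command to move; the robot and the scene stay as the last step left them, time stands still between calls to the robot, and variables do not carry over. Pictures are saved under pics/ and viewed, at most 10 in all, crops included, and the job is handed in when it is done.

```bash
mkdir -p pics; ls; python3 - <<'E'
from bench import status, eyes, r
import cv2,numpy as np
for n in("top","scene"):
    s=eyes.snapshot(n); cv2.imwrite(f"pics/{n}0.png",s["img"][:,:,::-1]); np.savez(f"{n}0.npz",**s); print(n,s["mtx"],s["R"],s["t"])
print(status.sense())
E
```

```text
pics
top [[539.15868033   0.         281.01942702]
 [  0.         539.15868033 205.8911057 ]
 [  0.           0.           1.        ]] [[-0.01632649 -0.9996973  -0.01840521]
 [-0.99654707  0.01776828 -0.08110631]
 [ 0.08140878  0.01701748 -0.99653551]] [  65.4369585   494.73908029 1444.05317307]
scene [[506.73895028   0.         283.86366995]
 [  0.         506.73895028 216.88192242]
 [  0.           0.           1.        ]] [[ 0.86054656 -0.50892771  0.02126511]
 [-0.29736882 -0.53584001 -0.79021976]
 [ 0.41355943  0.67369732 -0.61245451]] [-397.7435843   208.22433029 1349.09351331]
{'time': 0.1, 'joint_pos': array([ 6.60383938e+01,  7.51214059e+00,  8.53226259e+01,  5.43978270e-05,
        8.72611837e+01, -4.89158315e+00]), 'qd': array([-0.0093099 , -0.06172823, -0.24150663, -0.02315991,  0.01791151,
        0.00303796]), 'joint_efforts': array([ 1.34590326e-03, -5.70952106e+01, -5.01942265e+01, -1.34583324e-04,
        8.18258763e-03,  1.21422480e-05]), 'tool_pos': array([195.79850358, 566.63552357, 230.33911797]), 'tcp_rot': array([-1.79904404e+02, -8.23586004e-03,  1.60929967e+02]), 'ft_force': array([-0.06039149,  0.46810932, -0.39272822]), 'wrist_torque': array([-0.02982223, -0.04632821,  0.03385661]), 'grip_force': 0.0, 'finger_gap': 85.29697396451873}
```

View pics/top0.png

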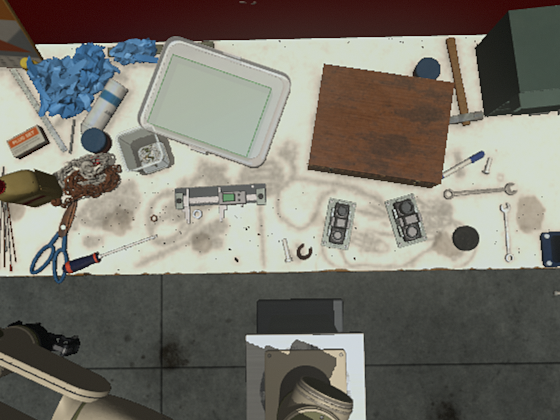

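View pics/scene0.png

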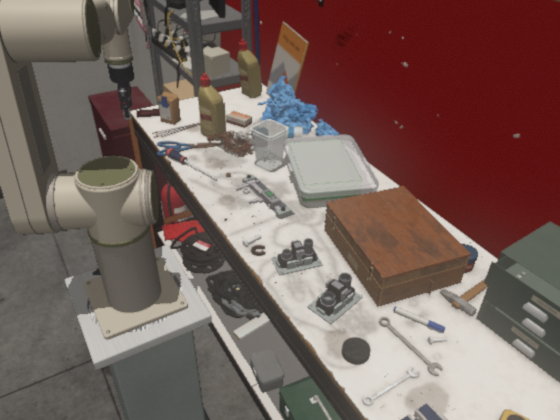

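Top view: caliper at about cols 175–267, rows 183–222, with the jawed nut near (197,214) and a small rusty nut at (154,218). The docks are at (340,222) and (406,221). I'll enlarge these areas.

```bash
python3 - <<'E'
import cv2,numpy as np
im=cv2.imread("pics/top0.png")
a=cv2.resize(im[175:235,140:280],None,fx=5.6,fy=5.0*1.12,interpolation=cv2.INTER_CUBIC)[:, :790]
b=cv2.resize(im[185:255,310:440],None,fx=3.7,fy=3.7,interpolation=cv2.INTER_CUBIC)
c=np.zeros((600,790,3),np.uint8);c[:336,:a.shape[1]]=a[:336];c[340:340+b.shape[0],:b.shape[1]]=b
cv2.imwrite("pics/crop1.png",c)
E
```

```text
(no output)
```

View pics/crop1.png

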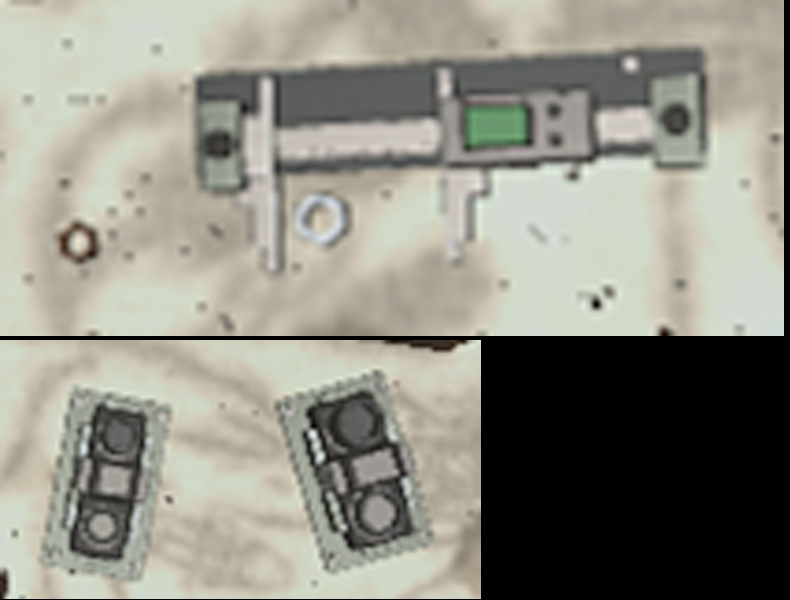

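Dock at right is the bigger one (24), silver nut between the jaws is about 9 px ≈ 24 mm, and the rusty small one lies outside, so the gauged nut is M16 and the target is cassette_24. Next I'll compute coarse positions from contours.

```bash
cat > h.py <<'E'
import numpy as np,cv2
from scipy.spatial.transform import Rotation as Ro
def ray(s,uv,fish=False):
    K=s["mtx"];x=(uv[0]-K[0,2])/K[0,0];y=(uv[1]-K[1,2])/K[1,1]
    if fish:
        th=np.hypot(x,y);d=np.array([x/th*np.sin(th),y/th*np.sin(th),np.cos(th)])
    else: d=np.array([x,y,1.])
    return -s["R"].T@s["t"], s["R"].T@d
def onz(s,uv,z,fish=False):
    c,d=ray(s,uv,fish); return c+d*(z-c[2])/d[2]
def toolmove(st,target,yaw):
    "shift in tool axes (cm) & rz to reach target TCP, pointing down with yaw"
    R=Ro.from_euler('xyz',st["tcp_rot"],degrees=True)
    d=R.inv().apply(np.array(target)-st["tool_pos"])/10
    rv=(R.inv()*Ro.from_euler('xyz',[180,0,yaw],degrees=True)).as_rotvec()
    return d.round(2),rv.round(3)
E
python3 - <<'E'
from h import *
s=dict(np.load("top0.npz")); f=lambda p:(p[0]/5.6+140-.5,p[1]/5.6+175-.5)
g=lambda p:(p[0]/3.7+310-.5,(p[1]-340)/3.7+185-.5)
for n,p,z in [("plate TL",(197,76),3),("plate TR",(703,48),3),("fixed face tip",(281,268),10),("mov face tip",(447,258),10),("nut",(322,219),13),("house c top",(520,125),34),("scr",(497,127),34),("rust",(78,241),10)]:
    print(n,onz(s,f(p),z).round(1))
for n,p in [("d24 TL",(276,404)),("TR",(378,371)),("BR",(434,541)),("BL",(328,572)),("d18TL",(75,387)),("TR",(171,405)),("BR",(137,579)),("BL",(41,563))]:
    print(n,onz(s,g(p),6).round(1))
print("tower24",onz(s,g((377,467)),68))
E
```

```text
plate TL [551.9 350.7   3. ]
plate TR [561.2 100.4   3. ]
fixed face tip [455.9 308.   10. ]
mov face tip [459.4 226.7  10. ]
nut [479.3 287.3  13. ]
house c top [521.6 187.7  34. ]
scr [520.8 198.9  34. ]
rust [470.8 407.8  10. ]
d24 TL [ 503.2 -225.     6. ]
TR [ 526.3 -301.     6. ]
BR [ 400.2 -337.4    6. ]
BL [ 378.7 -259.1    6. ]
d18TL [518.5 -76.9   6. ]
TR [ 503.8 -147.5    6. ]
BR [ 375.9 -119.     6. ]
BL [388.8 -48.8   6. ]
tower24 [ 451.96086199 -283.8051171    68.        ]
```

```bash
python3 - <<'E'
from h import *
from bench import status
print(toolmove(status.sense(),(522,188,110),92.1))
E
```

```text
(array([-43.2 , -25.11,  12.07]), array([-2.000e-03,  1.000e-03,  1.201e+00]))
```

```bash
python3 -m handwheel '{"series":[[[-5,-3,1,0,0,0.15,1],[-10,-6,3,0,0,0.3,1],[-15,-9,4,0,0,0.45,1],[-20,-12,6,0,0,0.6,1],[-25,-15,7,0,0,0.75,1],[-30,-18,9,0,0,0.9,1],[-35,-21,10,0,0,1.05,1],[-40,-23.5,11,0,0,1.15,1],[-43.2,-25.1,12,0,0,1.2,1],[-43.2,-25.1,12,0,0,1.2,1],[-43.2,-25.1,12,0,0,1.2,1]]]}' 20; python3 - <<'E'
from bench import eyes
import cv2,numpy as np
s=eyes.snapshot("wrist"); cv2.imwrite("pics/w1.png",s["img"][:,:,::-1]); np.savez("w1.npz",**s);print(s["mtx"],s["R"],s["t"])
E
```

```text
time: 1.48
tool_pos: [521.7, 189.0, 111.0]
tcp_rot: [-179.9, -0.0, 92.2]
ft_force: [-0.4, 0.7, -0.2]
finger_gap: 85.2
grip_force: 0.0
[[325.1922621    0.         279.01220658]
 [  0.         325.1922621  203.83509946]
 [  0.           0.           1.        ]] [[ 0.9992768   0.03796071 -0.0022054 ]
 [ 0.03674291 -0.9490336   0.31302587]
 [ 0.00978968 -0.31288052 -0.94974204]] [-527.58758603  156.60605923  320.39621952]
```

View pics/w1.png

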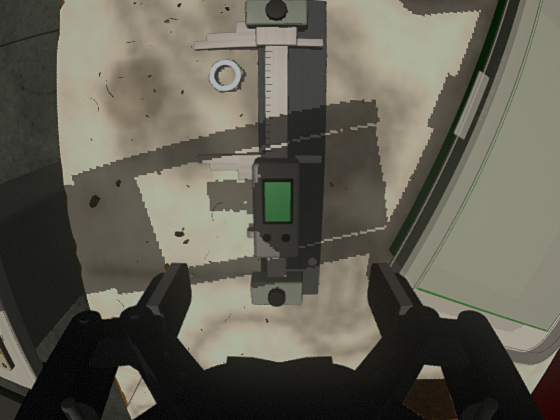

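The wrist view shows the housing at cols 252–299, rows 158–257, the moving jaw face near row 155, and the nut at (226,75).

```bash
python3 - <<'E'
from h import *
s=dict(np.load("w1.npz"))
for n,p,z in [("h TL",(254,159),34),("TR",(299,159),34),("BL",(254,256),34),("BR",(298,256),34),("screen",(278,201),34),("mov tip",(199,158),10),("fix tip",(195,49),10),("nut",(226,75),13)]:
    print(n,onz(s,p,z,True).round(1))
E
```

```text
h TL [502.2 228.1  34. ]
TR [533.1 229.3  34. ]
BL [503.1 153.9  34. ]
BR [536.6 155.2  34. ]
screen [519.8 198.5  34. ]
mov tip [457.4 223.5  10. ]
fix tip [453.4 307.9  10. ]
nut [478.3 287.   13. ]
```

```bash
python3 -m handwheel '{"series":[[[-0.2,-0.2,3,0,0,0,1],[-0.2,-0.2,6,0,0,0,1],[-0.2,-0.2,8.5,0,0,0,1],[-0.2,-0.2,9.8,0,0,0,1],[-0.2,-0.2,9.8,0,0,0,1],[-0.2,-0.2,9.8,0,0,0,0],[-0.2,-0.2,9.8,0,0,0,0],[-0.2,-0.2,9.8,0,0,0,0],[-0.2,-0.2,9.8,0,0,0,0],[-0.2,-0.2,9.8,0,0,0,0],[-0.2,-0.2,9.8,0,0,0,0],[-0.2,-0.2,9.8,0,0,0,0]]]}' 20
```

```text
time: 3.02
tool_pos: [519.5, 186.8, 14.3]
tcp_rot: [-179.9, -0.0, 92.2]
ft_force: [-9.9, -1.5, 12.8]
finger_gap: 33.7
grip_force: 22.3
```

```bash
python3 -m handwheel '{"series":[[[0.3,0,-0.1,0,0,0,0],[0.8,0.05,-0.1,0,0,0,0],[1.4,0.05,-0.1,0,0,0,0],[2,0.05,-0.1,0,0,0,0],[2.6,0.05,-0.1,0,0,0,0],[3.2,0.05,-0.1,0,0,0,0],[3.8,0.05,-0.1,0,0,0,0],[4.4,0.05,-0.1,0,0,0,0],[5,0.05,-0.1,0,0,0,0],[5.2,0.05,-0.1,0,0,0,0],[5.2,0.05,-0.1,0,0,0,0]]]}' 20;  python3 - <<'E'
from bench import eyes
from h import *
s=eyes.snapshot("top"); a=s["img"][170:240,150:270,::-1]
b=eyes.snapshot("wrist")["img"][:,:,::-1][:300,100:400]
c=np.zeros((600,790,3),np.uint8);c[:280,:480]=cv2.resize(a,None,fx=4,fy=4,interpolation=cv2.INTER_CUBIC);c[290:590,:300]=b
cv2.imwrite("pics/c2.png",c)
E
```

```text
time: 4.4
tool_pos: [517.5, 238.9, 14.3]
tcp_rot: [-179.8, 0.0, 92.2]
ft_force: [-8.0, 0.4, 5.3]
finger_gap: 33.6
grip_force: 21.8
```

View pics/c2.png

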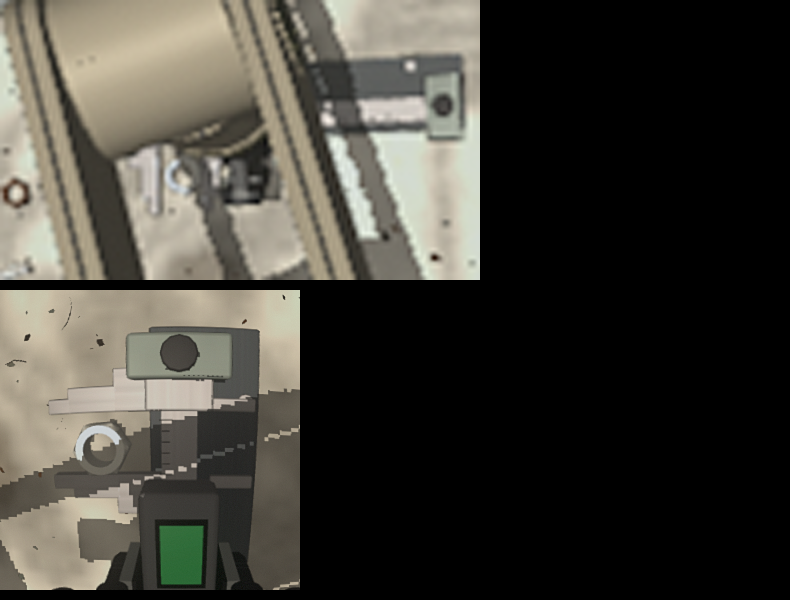

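The slide follows the grip. In the wrist crop the moving jaw is just behind the nut (nut around (100,450)) and the fixed jaw is about 7 mm further on. I'll close slowly and watch the y force.

```bash
python3 -m handwheel '{"series":[[[0.1,0,0,0,0,0,0],[0.2,0,0,0,0,0,0],[0.3,0,0,0,0,0,0],[0.4,0,0,0,0,0,0],[0.45,0,0,0,0,0,0],[0.5,0,0,0,0,0,0]]]}' 20; python3 -m handwheel '{"series":[[[0.05,0,0,0,0,0,0],[0.1,0,0,0,0,0,0]]]}' 20;python3 -m handwheel '{"series":[[[0.05,0,0,0,0,0,0],[0.1,0,0,0,0,0,0]]]}' 20
```

```text
time: 5.25
tool_pos: [517.4, 243.4, 14.4]
tcp_rot: [-179.8, 0.0, 92.2]
ft_force: [-7.7, -2.4, 5.0]
finger_gap: 33.6
grip_force: 21.8
time: 5.5
tool_pos: [517.3, 244.4, 14.3]
tcp_rot: [-179.8, 0.0, 92.2]
ft_force: [-8.9, -1.0, 6.9]
finger_gap: 33.6
grip_force: 21.8
time: 5.75
tool_pos: [517.3, 244.7, 14.3]
tcp_rot: [-179.8, 0.1, 92.2]
ft_force: [-8.7, -7.5, 7.7]
finger_gap: 33.4
grip_force: 22.0
```

```bash
python3 -m handwheel '{"series":[[[0.03,0,0,0,0,0,0],[0.03,0,0,0,0,0,0],[0.03,0,0,0,0,0,0]]]}' 20;  python3 - <<'E'
from bench import eyes
from h import *
b=eyes.snapshot("wrist")["img"][:,:,::-1][20:220,130:370]
cv2.imwrite("pics/c3.png",cv2.resize(b,None,fx=3,fy=3,interpolation=cv2.INTER_CUBIC))
E
```

```text
time: 6.12
tool_pos: [517.3, 244.7, 14.3]
tcp_rot: [-179.8, 0.1, 92.2]
ft_force: [-9.4, -6.9, 7.7]
finger_gap: 33.8
grip_force: 22.1
```

View pics/c3.png

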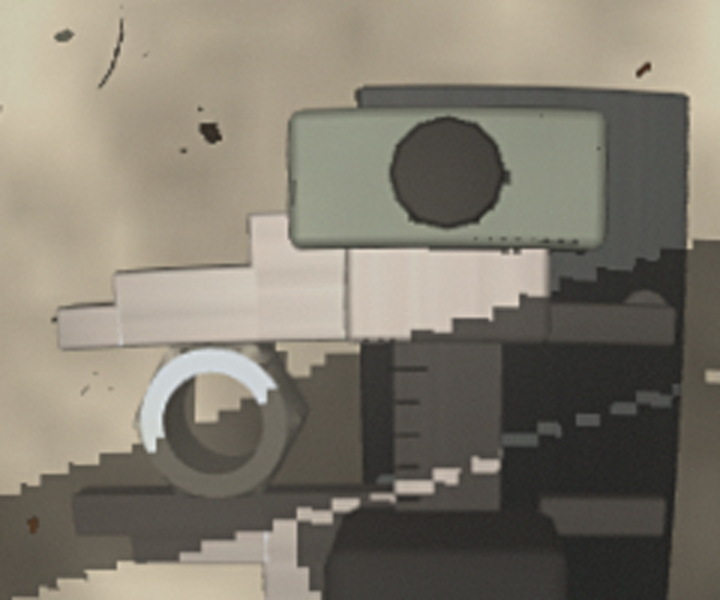

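The nut sits squarely between both jaws: its flats touch at rows about 345 and 490, and its corners are at cols 140 and 305. I'll push slightly more for certainty, then relax and release.

```bash
python3 -m handwheel '{"series":[[[0.04,0,0,0,0,0,0],[0.08,0,0,0,0,0,0],[0.08,0,0,0,0,0,0],[0.08,0,0,0,0,0,0],[0.08,0,0,0,0,0,0]]]}' 20; python3 -m handwheel '{"series":[[[0,0,0,0,0,0,0],[0,0,0,0,0,0,1],[0,0,0,0,0,0,1],[0,0,0,0,0,0,1],[0,0,0,0,0,0,1],[0,0,-2,0,0,0,1],[0,0,-5,0,0,0,1],[0,0,-10,0,0,0,1],[0,0,-15,0,0,0,1],[0,0,-15,0,0,0,1]]]}' 20
python3 - <<'E'
from h import *
from bench import status,eyes
s=eyes.snapshot("wrist"); cv2.imwrite("pics/w3.png",s["img"][:,:,::-1]); np.savez("w3.npz",**s)
st=status.sense();print(st["joint_pos"].round(1),st["tool_pos"],toolmove(st,(452,-281,170),15.6))
E
```

```text
time: 6.8
tool_pos: [517.3, 244.8, 14.3]
tcp_rot: [-179.8, 0.2, 92.2]
ft_force: [-8.5, -10.3, 9.0]
finger_gap: 33.2
grip_force: 22.2
time: 8.05
tool_pos: [522.2, 248.2, 172.0]
tcp_rot: [179.4, -0.2, 92.2]
ft_force: [0.3, 0.6, -1.1]
finger_gap: 85.7
grip_force: 0.0
[20.3  5.6 93.9  0.  80.1 18.2] [520.65737747 247.57895246 168.82417896] (array([-52.56,  -8.87,  -0.29]), array([ 0.004, -0.006,  1.337]))
```

```bash
python3 -m handwheel '{"series":[[[-5.5,-1,0,0,0,0.15,1],[-11,-2,0,0,0,0.3,1],[-16.5,-3,0,0,0,0.45,1],[-22,-4,0,0,0,0.6,1],[-27.5,-5,0,0,0,0.75,1],[-33,-6,0,0,0,0.9,1],[-38.5,-7,0,0,0,1.05,1],[-44,-8,0,0,0,1.2,1],[-49,-8.5,0,0,0,1.3,1],[-52.6,-8.9,0,0,0,1.337,1],[-52.6,-8.9,0,0,0,1.337,1],[-52.6,-8.9,0,0,0,1.337,1]]]}' 20; python3 - <<'E'
from bench import eyes
import cv2,numpy as np
s=eyes.snapshot("wrist"); cv2.imwrite("pics/w4.png",s["img"][:,:,::-1]); np.savez("w4.npz",**s)
E
```

```text
time: 9.6
tool_pos: [449.1, -281.4, 163.5]
tcp_rot: [-179.9, 0.0, 15.6]
ft_force: [0.3, 1.6, 0.2]
finger_gap: 85.1
grip_force: 0.0
```

View pics/w4.png

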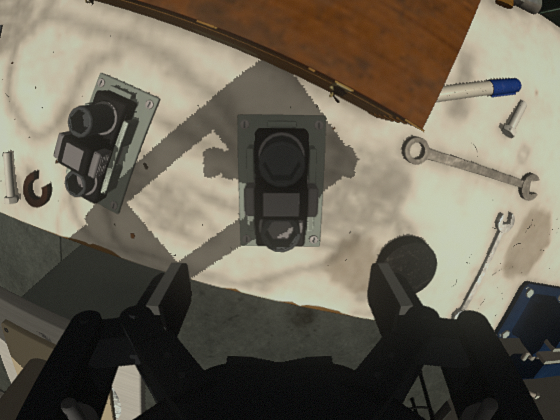

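Wrist view: dock_24 corners are at about (240,115), (323,114), (320,246), (240,246), and the tower top spans (262–299, 192–218).

```bash
python3 - <<'E'
from h import *
from bench import status
s=dict(np.load("w4.npz"))
P=[onz(s,p,6,True) for p in [(240,115),(323,114),(320.5,246),(240,246.5)]]
for p in P: print(p.round(1))
d=P[0]-P[3];e=P[1]-P[2]; print(np.mean(P,0),np.degrees(np.arctan2(d[1],d[0])),np.degrees(np.arctan2(e[1],e[0])))
for p in [(262,192),(299,192),(300,218),(261,218)]: print(onz(s,p,68,True).round(1))
print("sock",onz(s,(280.5,157),74,True))
# buttons outer at z54, symmetric check
for p in [(246,203),(315,203)]: print(onz(s,p,54,True).round(1))
st=status.sense();print(st["tool_pos"],toolmove(st,(452,-281,38),15.6))
E
```

```text
[ 503.3 -229.1    6. ]
[ 524.7 -302.2    6. ]
[ 397.5 -340.     6. ]
[ 374.7 -260.4    6. ]
[ 450.04334192 -282.91979634    6.        ] 13.674905443811966 16.55816722905568
[ 455.7 -266.2   68. ]
[ 463.3 -293.4   68. ]
[ 443.1 -300.3   68. ]
[ 434.9 -270.8   68. ]
sock [ 486.62252255 -272.19313545   74.        ]
[ 438.9 -256.2   54. ]
[ 454.1 -310.7   54. ]
[ 449.40318887 -281.05752136  163.69619328] (array([ 0.26,  0.08, 12.57]), array([-0.001,  0.001,  0.001]))
```

```bash
python3 -m handwheel '{"series":[[[0.15,0.15,3,0,0,0,1],[0.15,0.15,6,0,0,0,1],[0.15,0.15,9,0,0,0,1],[0.15,0.15,11.5,0,0,0,1],[0.15,0.15,12.6,0,0,0,1],[0.15,0.15,12.6,0,0,0,1],[0.15,0.15,12.6,0,0,0,1]]]}' 35; python3 - <<'E'
from bench import eyes
from h import *
s=eyes.snapshot("wrist"); np.savez("w5.npz",**s)
a=s["img"][100:400,130:430,::-1]; b=eyes.snapshot("scene")["img"][240:340,280:400,::-1]
c=np.zeros((600,800,3),np.uint8); c[:600,:400]=cv2.resize(a,(400,400))[np.r_[0:400,[0]*200]]; c[:330,402:798]=cv2.resize(b,(396,330),interpolation=cv2.INTER_CUBIC)
cv2.imwrite("pics/c5.png",c)
E
```

```text
time: 10.52
tool_pos: [452.4, -283.6, 39.6]
tcp_rot: [179.9, -0.1, 15.6]
ft_force: [0.4, -0.7, -0.8]
finger_gap: 85.3
grip_force: 0.0
```

View pics/c5.png

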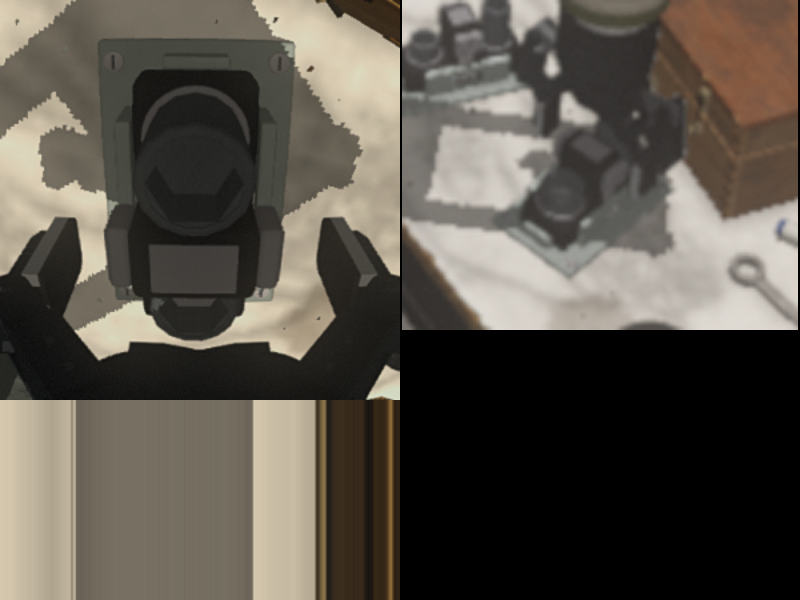

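Fingers straddle the tower: inner tips at cols 80 and 318, buttons at 105–283, so the offset is about 1 mm to the left. I'll check with the tower-top corners.

```bash
python3 - <<'E'
from h import *
from bench import status
s=dict(np.load("w5.npz"))
P=[onz(s,(130+.75*u,100+.75*v),68,True) for u,v in [(149,246),(238,244),(237,292),(151,294)]]
for p in P: print(p.round(1))
m=np.mean(P,0);st=status.sense();print(m,st["tool_pos"]);
m[2]=36.5;print(toolmove(st,m,15.6))
E
```

```text
[ 454.6 -267.2   68. ]
[ 462.8 -293.7   68. ]
[ 444.4 -299.4   68. ]
[ 435.8 -272.    68. ]
[ 449.42861184 -283.05891583   68.        ] [ 452.38056885 -283.8551294    39.69618101]
(array([-0.26, -0.16,  0.32]), array([ 0.002, -0.001, -0.   ]))
```

```bash
python3 -m handwheel '{"series":[[[-0.2,-0.12,0.3,0,0,0,1],[-0.2,-0.12,0.3,0,0,0,1],[-0.2,-0.12,0.3,0,0,0,0],[-0.2,-0.12,0.3,0,0,0,0],[-0.2,-0.12,0.3,0,0,0,0],[-0.2,-0.12,0.3,0,0,0,0],[-0.2,-0.12,0.3,0,0,0,0],[-0.2,-0.12,0.3,0,0,0,0],[-0.2,-0.12,0.3,0,0,0,0]]]}' 35
```

```text
time: 11.75
tool_pos: [449.6, -282.7, 36.3]
tcp_rot: [180.0, -0.0, 15.6]
ft_force: [-2.8, 2.9, 9.3]
finger_gap: 41.6
grip_force: 35.9
```

```bash
python3 - <<'E'
from bench import eyes
from h import *
s=eyes.snapshot("wrist"); np.savez("w6.npz",**s)
a=s["img"][180:380,160:400,::-1]
cv2.imwrite("pics/c6.png",cv2.resize(a,None,fx=3,fy=3,interpolation=cv2.INTER_CUBIC))
E
```

```text
(no output)
```

View pics/c6.png

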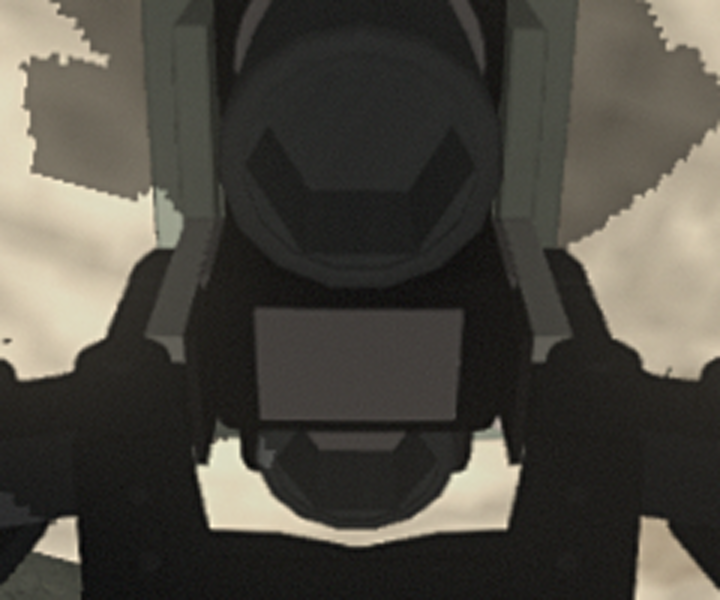

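The buttons look pressed in symmetrically between the pads. I'll lift straight up, slowly at first and watching the force.

```bash
python3 -m handwheel '{"series":[[[0,0,-0.1,0,0,0,0],[0,0,-0.3,0,0,0,0],[0,0,-0.5,0,0,0,0]]]}' 35; python3 -m handwheel '{"series":[[[0,0,-0.5,0,0,0,0],[0,0,-1,0,0,0,0],[0,0,-1.5,0,0,0,0]]]}' 35
```

```text
time: 12.18
tool_pos: [448.6, -282.2, 39.6]
tcp_rot: [-179.9, 0.1, 15.6]
ft_force: [0.3, 0.9, -5.6]
finger_gap: 41.6
grip_force: 36.1
time: 12.55
tool_pos: [449.3, -282.7, 55.8]
tcp_rot: [180.0, -0.0, 15.6]
ft_force: [-1.4, -0.1, -4.7]
finger_gap: 41.5
grip_force: 36.1
```

Force is about −5.6 N, which matches the cassette's weight, so it is free. I'll continue up.

```bash
python3 -m handwheel '{"series":[[[0,0,-0.8,0,0,0,0],[0,0,-1.8,0,0,0,0],[0,0,-2.8,0,0,0,0],[0,0,-3.8,0,0,0,0],[0,0,-5,0,0,0,0],[0,0,-6.5,0,0,0,0],[0,0,-8,0,0,0,0],[0,0,-8.7,0,0,0,0],[0,0,-9,0,0,0,0],[0,0,-9,0,0,0,0],[0,0,-9,0,0,0,0],[0,0,-9,0,0,0,0]]]}' 35;  python3 - <<'E'
from bench import eyes
from h import *
a=eyes.snapshot("scene")["img"][100:340,200:420,::-1]; b=eyes.snapshot("wrist")["img"][150:390,140:420,::-1]
c=np.zeros((560,800,3),np.uint8);c[:436,:400]=cv2.resize(a,(400,436),interpolation=cv2.INTER_CUBIC);c[:343,400:]=cv2.resize(b,(400,343));cv2.imwrite("pics/c7.png",c)
E
```

```text
time: 14.05
tool_pos: [449.0, -282.5, 144.7]
tcp_rot: [-180.0, 0.0, 15.6]
ft_force: [-1.2, -0.6, -4.7]
finger_gap: 41.6
grip_force: 36.2
```

View pics/c7.png

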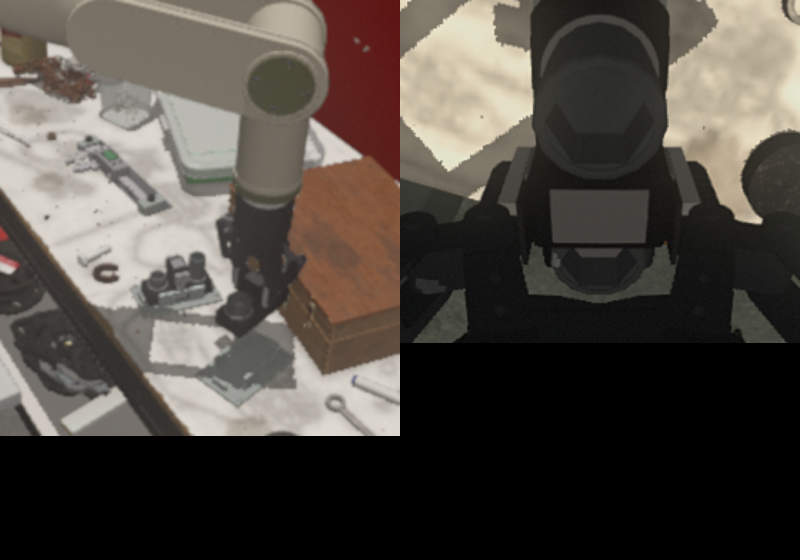

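The cassette is held upright about 11 cm above its dock (dock empty at about (240,370)), cassette_18 is seated, and the nut is at the caliper. Handing in.

```bash
python3 -c "
from bench import r
print(r.hand_in())"
```

```text
the job is handed in; nothing more can be done
None
```

I shut the caliper on the M16 (24 mm) nut, drew cassette_24 out by its catches, and handed the job in with it held upright and still about 11 cm above its dock. The hand-in returned no verdict.

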